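# Tighten the lock collar of the drinking-water filter with its pin spanner

## Task

Take the two-pin spanner from its wooden rest, seat both of its prongs fully in the two holes of the lock collar on the water filter, and turn the collar clockwise until it is fully tight, working gently and touching the collar only with the spanner. Then lift the spanner out and put it back on its rest as it was, straddling the block and let go, and leave the other things on the counter where they are.

Things in the scene. Friction and masses are not known exactly. Their poses are not given: they have to be found in the camera images.
- filter: drinking-water filter, a white round plastic housing screwed to the counter, 112 mm across at its foot and 66 mm high, with a small steel spout low on its +x side (reaching 94 mm from the axis, below 38 mm). Origin: centre of its underside, on the collar's axis; z up.
- collar_top (a point): centre of the flat top face of the lock collar, 84 mm above the counter; axes parallel to the filter's, NOT turning with the collar. The collar is a grey plastic disc 74 mm across, 14 mm thick, on top of the filter. In its top face are two round blind holes with dark floors, 8.5 mm in diameter, 11 mm deep, opposite each other, each 24 mm from the axis.
- collar (a joint): turn of the lock collar, rad; grows as it turns clockwise seen from above (tightening). Starts at 0 to 0.25; 0.80 is the hard stop, fully tight. Stiff: takes about 0.3 N m all the way and stays where left. The holes' line at reading q lies (a - q) rad counter-clockwise from the filter's x axis; a is not measured and differs per filter, 0 to 0.7: look, or feel for them.
- spanner: two-pin steel face spanner, 200 to 300 g. Bar 64 x 22 x 9 mm along its x; origin at the centre of the bar's underside, z up. Two prongs 6.5 mm thick with tapered tips stand 10 mm down from the underside at x = +24 and -24 mm. On the bar's middle a flat dark grip, 24 mm (x) by 14 mm (y), 9 to 59 mm above the origin. Prongs fully in the holes: the underside lies on the collar, origin at collar_top.
- spanner_grip (a point): point on the spanner's axis, 40 mm above its origin, where to grip it across its 14 mm thickness (along the spanner's y). Half a turn of the spanner changes nothing. The collar is plastic: the prongs may not bear on it with over 80 N in all, pressing down or twisting against the stop (there a few hundredths of a rad more is already some 50 N).
- rest: wooden rest fixed to the counter: base 110 x 80 x 6 mm with a block 32 mm (x) by 56 mm (y) in its middle, whose top is 28 mm above the counter. Origin: centre of the underside. The spanner starts with its bar lying on the block along the rest's x, the prongs hanging down on both sides of it (spanner origin 28 mm above the rest's origin).
- seal: bystander: loose black rubber ring, 48 mm across, 6 mm high
- screwdriver: bystander: loose screwdriver, 190 mm long, lying on the counter between the rest and the filter
- wrench: bystander: loose open-ended wrench, 170 mm long, lying across the counter beyond the filter and the rest
- cartridge: bystander: loose white filter cartridge standing upright, 56 mm across, 110 mm high; origin at its foot
- mug: bystander: loose white mug, 80 mm across, 90 mm high; origin at its foot
- soap: bystander: loose green bottle, 56 mm across, 160 mm high; origin at its foot
- bowl: bystander: loose white bowl, 120 mm across, 50 mm high; origin at its foot
Not all that is in view belongs to the job. Several things look just like the rest: the one meant starts farthest from the robot's base.

How it is judged (in metres and radians):
On the way, in this order (a step that is already met when the one before it is completed fails the run):
1. both prongs are seated in the collar's holes, the bar on the collar's face, before the collar has been turned (z of spanner in the frame of collar_top below 0.004 m and horizontal distance between spanner and collar_top below 0.005 m and angle between spanner's own z axis and vertical below 0.12 rad and value of joint collar below 0.4 rad), for 0.1 s.
2. the collar is turned fully tight with the prongs still in the holes (value of joint collar above 0.75 rad and z of spanner in the frame of collar_top below 0.006 m and horizontal distance between spanner and collar_top below 0.006 m), for 0.1 s.
At the end, for the whole second after the job is handed in: the collar reads more than 0.75 rad (stop at 0.80); the spanner lies still and released on its rest, upright within 0.1 rad, its origin within 25 mm of the rest's axis and 25 to 31 mm above the rest's origin, its bar within 0.35 rad of the rest's x axis (value of joint collar above 0.75 rad and horizontal distance between spanner and rest below 0.025 m and z of spanner in the frame of rest between 0.025 and 0.031 m and angle between spanner's own z axis and vertical below 0.1 rad and angle between the x axis of spanner and the x axis of rest, either way round below 0.35 rad and linear speed of spanner below 0.02 m/s and contact force between the fingers and spanner below 0.1 N); the robot touches nothing.
It fails at once if the spanner bears on the collar with more than 80 N (not gently) (contact force between spanner and collar above 80 N).
It fails at once if the fingers touch the collar (only the spanner may) (contact force between the fingers and collar above 1 N).
It fails at once if a bystander (seal, screwdriver, wrench, cartridge, mug, soap bottle, bowl) is moved by more than 3 cm (distance of any of seal, screwdriver, wrench, cartridge, mug, soap, bowl from where it was at the start of the episode above 0.03 m).
It also fails if it takes over 72 s, if anything falls off the work surface, if the arm or the gripper's body presses on something with over 40 N, if the wrist force passes 120 N, or if a joint passes its speed limit or range.

## Robot

A 6-joint arm with a two-finger parallel gripper is mounted at the origin on the work surface. World frame = base frame: x ahead of the robot, y to its left, z up, the work surface at z = 0. Lengths are in m, angles in degrees, forces in N, time in s.
With the tool pointing down it reaches from about 0.325 to 0.85 m from the base axis. Payload 15.5 kg.
Tool frame: the origin (TCP) lies at the very end of the fingers, on their centre line; the grasp point (between the pads) lies arm.grip_depth behind it (arm.grip_depth is the distance from the TCP to the grasp point, in m); z points along the fingers, y is the line along which they close (so a half turn about z gives the same grasp; the last joint's range is limited). The gripper opens to 91 mm and grips with 3 to 60 N. Pads are 32 mm wide; open, the fingers measure 118 mm over their backs; the gripper's body (76 mm by 178 mm) begins 60 mm behind the grasp point.
Start: joints at [-78.008, 28.281, 77.091, -0, 74.628, -5.472], TCP at [0.188, -0.596, 0.214] pointing down, gripper open.
Joint ranges: [-166.48, 166.48], [-47.26, 123.95], [12.59, 153.08], [-70.14, 250.14], [6.76, 159.57], [-176.63, 176.63]. Speed limits (degrees/s): [108.29, 108.29, 147.25, 172.46, 172.46, 172.46].

## Interface

Orientations are given as a 3x3 rotation matrix whose columns are the frame's x, y, z axes.
In Python, from rig import arm gives the robot as it stands. Calls block until the motion is done:
- arm.move_to(position, orientation): joint-space move of the TCP to a pose.
- arm.move_l(position, orientation=None, feed=0.15): straight line of the TCP; orientation=None keeps the orientation; feed is the mean speed in m/s.
- arm.move_joints(angles): joint-space move.
- arm.grip(opening): finger opening in m; the grip force is fixed at half the most; returns when the fingers have stopped.
- arm.sleep(seconds).
- arm.solve_ik(position, orientation): joint angles nearest the present ones, or None.
- arm.snapshot(name): name is "side" or "top"; returns the picture (400x640x3 uint8, red, green, blue); there is no depth.
- arm.get_calibration(name): a dict with "intrinsics" (3x3 intrinsics, pixels), "k1" (the pictures are not rectified: a ray, as slopes to the right and down, at radius r is drawn at 1 + k1 r^2 times it, then the intrinsics apply), "cam_to_world" (4x4, takes a point from camera to world coordinates). Camera axes: x right, y down, z forward; pixel columns grow to the right and rows downward; lengths in m; the calibration is good to about 2 mm. A picture is of the moment at which its call begins. get_calibration takes no time and is no camera call.
A pose or a line that the arm cannot do raises arm.Unreachable and nothing moves.
- arm.sign_off(): hands the job in; it is judged then, once.
Readings, each from a call of its own:
- arm.current_t(): time.
- arm.current_joint_positions(): joint angles.
- arm.current_dq(): joint speeds.
- arm.current_tau(): joint torques, N m.
- arm.current_ee_pos(): TCP position.
- arm.current_tool_rot(): TCP orientation.
- arm.current_force(): force on the tool from outside, world axes, zero at the start.
- arm.current_torque(): the same for the moment, N m.
- arm.current_width(): finger opening in m.
- arm.current_grasp_force(): force on a finger pad.
Only numpy, scipy, OpenCV 4.12 (cv2) and the standard library are available. Lean on these libraries where they do the work, as an engineer would, in place of code of your own. Each camera call takes 0.05 s, during which the arm holds its last target. There are 200 camera calls.

## Working session

There is one attempt and no reset: what is moved stays moved. The work goes in short steps, each a Python script; the robot and the scene stay as the last script left them, time stands still between calls to the robot, and variables do not carry over. Pictures are saved under pics/ and viewed, at most 10 in all, crops included, and the job is handed in when it is done.

```bash
mkdir -p pics; ls; python3 - <<'E'
from rig import arm
import cv2
for n in("top","side"):
    cv2.imwrite(f"pics/{n}0.png",arm.snapshot(n)[:,:,::-1]); c=arm.get_calibration(n); print(n,c)
print(arm.grip_depth,arm.current_t(),arm.current_force(),arm.current_tool_rot())
E
```

```text
pics
top {'intrinsics': array([[465.92691584,   0.        , 324.19984678],
       [  0.        , 465.92691584, 197.09027433],
       [  0.        ,   0.        ,   1.        ]]), 'k1': -0.06977060004830557, 'cam_to_world': array([[-2.62094507e-03, -9.89674626e-01,  1.43308291e-01,
         3.82437920e-01],
       [-9.99851276e-01,  1.50704544e-04, -1.72453861e-02,
         1.39752080e-03],
       [ 1.70457238e-02, -1.43332177e-01, -9.89527832e-01,
         1.45938834e+00],
       [ 0.00000000e+00,  0.00000000e+00,  0.00000000e+00,
         1.00000000e+00]])}
side {'intrinsics': array([[404.80641229,   0.        , 314.51578322],
       [  0.        , 404.80641229, 196.8365729 ],
       [  0.        ,   0.        ,   1.        ]]), 'k1': -0.04243352161136377, 'cam_to_world': array([[-0.84779411, -0.29175375,  0.44285991,  0.07229527],
       [-0.53032172,  0.46956271, -0.70588224,  0.79424003],
       [-0.00200671, -0.83330103, -0.55281585,  0.71436411],
       [ 0.        ,  0.        ,  0.        ,  1.        ]])}
0.0188 0.1 [-0.61382369 -0.8565346   0.64723685] [[ 9.53908284e-01  3.00098197e-01 -2.39714138e-04]
 [ 3.00098278e-01 -9.53907690e-01  1.06891738e-03]
 [ 9.21150179e-05 -1.09158694e-03 -9.99999400e-01]]
```

View pics/top0.png

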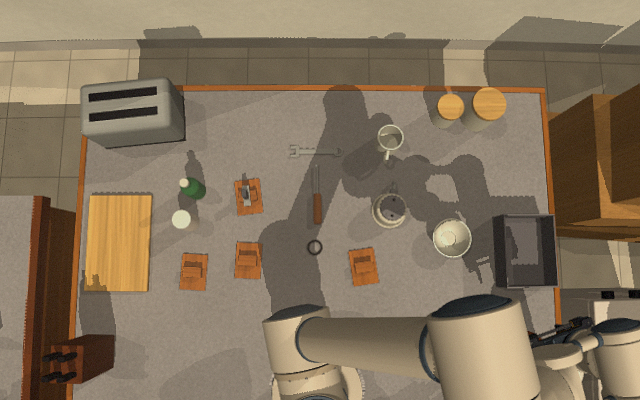

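View pics/side0.png

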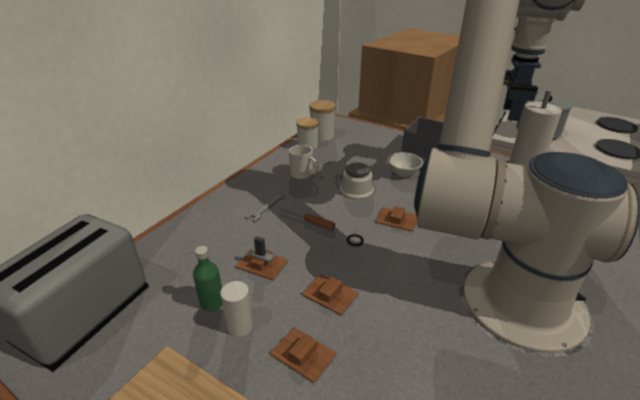

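Four wooden rests are visible in the top view: (248,196), (248,260), (193,271) and (363,266). The one at (248,196) is farthest from the base and carries the spanner, so it is the one meant. The filter is at about (390,208). Next I'll take one enlarged crop of both.

```bash
python3 - <<'E'
import cv2,numpy as np
t=cv2.imread("pics/top0.png")
a=t[170:222,222:274];b=t[182:234,364:416]
f=lambda i:cv2.resize(i,(400,400),interpolation=cv2.INTER_CUBIC)
s=cv2.imread("pics/side0.png")
c=s[225:285,230:300];d=s[155:205,330:385]
o=np.hstack([f(a),f(b)])
o2=np.hstack([cv2.resize(c,(233,200),interpolation=2),cv2.resize(d,(220,200),interpolation=2),np.zeros((200,347,3),np.uint8)])
cv2.imwrite("pics/crop1.png",np.vstack([o,o2]))
E
```

```text
(no output)
```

View pics/crop1.png

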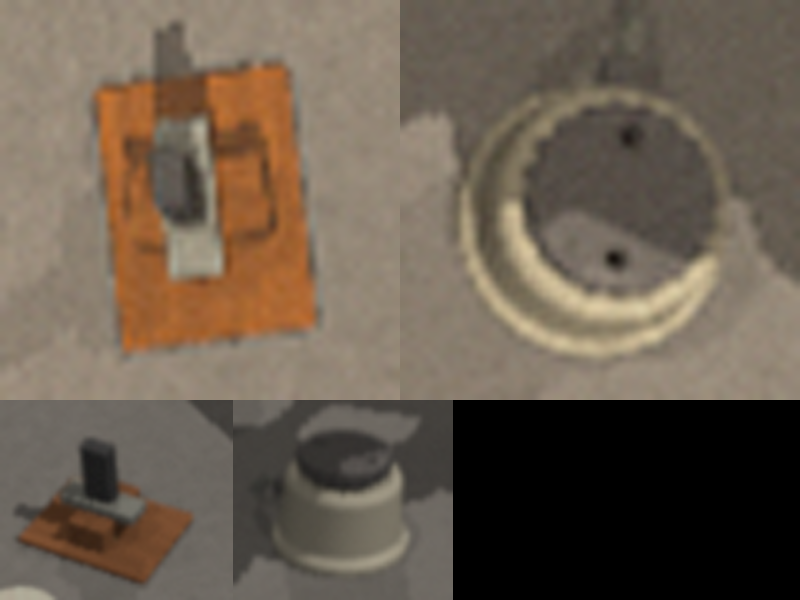

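The crop shows the spanner on the far rest. Base corners are at crop (98,90), (288,65), (317,325) and (123,352); bar-top corners at (155,122), (208,116), (224,274) and (170,280). The collar holes are at (629,135) and (615,259). I'll convert these to positions and check them against the sizes given.

```bash
cat > h.py <<'E'
from rig import arm
import numpy as np, cv2
def px2w(name,uv,z):
    c=arm.get_calibration(name);K=c["intrinsics"];T=c["cam_to_world"]
    p=cv2.undistortPoints(np.float64(uv).reshape(-1,1,2),K,np.array([c["k1"],0,0,0,0.]))[:,0]
    r=np.c_[p,np.ones(len(p))]@T[:3,:3].T
    return T[:3,3]+r*((z-T[2,3])/r[:,2])[:,None]
def w2px(name,P):
    c=arm.get_calibration(name);K=c["intrinsics"];T=np.linalg.inv(c["cam_to_world"])
    return cv2.projectPoints(np.float64(P).reshape(-1,3),cv2.Rodrigues(T[:3,:3])[0],T[:3,3],K,np.array([c["k1"],0,0,0,0.]))[0][:,0]
def R(a): # tool down, tool y axis at world angle a (rad)
    y=np.array([np.cos(a),np.sin(a),0]);z=np.array([0,0,-1.]);return np.c_[np.cross(y,z),y,z]
E
python3 - <<'E'
from h import *
f=lambda p,o:(np.array(p,float)+.5)*52/400-.5+np.array(o)
def show(n,P):
    P=P[:,:2];e=np.roll(P,-1,0)-P
    print(n,P.mean(0).round(4),np.hypot(*e.T).round(4),np.degrees(np.arctan2(e[:,1],e[:,0])).round(1))
show("base",px2w("top",f([(98,90),(288,65),(317,325),(123,352)],(222,170)),.006))
show("bar",px2w("top",f([(155,122),(208,116),(224,274),(170,280)],(222,170)),.037))
show("holes",px2w("top",f([(229,135),(215,259)],(364,182)),.082))
show("collar",px2w("top",f([(125,195),(328,195)],(364,182)),.08))
show("spout",px2w("top",f([(217,60)],(364,182)),.035))
show("griptop",px2w("side",[(259.5,239.5)],.087))
show("collarside",px2w("side",[(357,170)],.084))
E
```

```text
base [0.5948 0.2149] [0.0788 0.1086 0.0797 0.1091] [ -82.4 -172.7   98.     6.8]
bar [0.5941 0.2173] [0.0214 0.0645 0.0217 0.0645] [ -83.5 -173.1   96.4    6.6]
holes [ 0.5515 -0.2266] [0.049 0.049] [172.3  -7.7]
collar [ 0.5524 -0.2287] [0.0795 0.0795] [-90.1  89.9]
spout [ 0.613  -0.2336] [0.] [0.]
griptop [0.5889 0.222 ] [0.] [0.]
collarside [ 0.5449 -0.2097] [0.] [0.]
```

```bash
python3 - <<'E'
from h import *
np.set_printoptions(suppress=True,precision=3)
print(px2w("top",[(187,186)],.12))
x,y=.594,.217
for a in (96.8,-83.2):
    j=arm.solve_ik([x,y,.25],R(np.radians(a)));k=arm.solve_ik([.5515,-.2266,.2],R(np.radians(82.3 if a>0 else -97.7)));print(a,j,k)
a=np.radians(-83.2)
arm.move_to([x,y,.2],R(a)); print(arm.current_t(),arm.current_force(),arm.current_ee_pos())
arm.move_l([x,y,.068-arm.grip_depth],feed=.1)
arm.grip(0.0); print(arm.current_t(),arm.current_width(),arm.current_grasp_force(),arm.current_force(),arm.current_ee_pos())
arm.move_l([x,y,.16],feed=.1); arm.sleep(.3)
print(arm.current_t(),arm.current_force(),arm.current_torque(),arm.current_width())
cv2.imwrite("pics/top1.png",arm.snapshot("top")[:,:,::-1]);cv2.imwrite("pics/side1.png",arm.snapshot("side")[:,:,::-1])
E
```

```text
[[0.609 0.378 0.12 ]]
96.8 [ 14.66   27.172  73.152  -0.     79.677 -82.14 ] [ -28.074   26.729   82.331   -0.      70.94  -110.374]
-83.2 [14.66  27.172 73.152 -0.    79.677 97.86 ] [-28.074  26.729  82.331  -0.     70.94   69.626]
3.2833 [-0.098  0.664 -0.47 ] [0.594 0.216 0.2  ]
6.1 0.014040787136504553 29.999982118606567 [-0.41   0.714 -0.222] [0.594 0.217 0.049]
7.6583 [-0.267  0.053 -2.874] [-0.022  0.048 -0.008] 0.013734238551602577
```

```bash
python3 - <<'E'
from h import *
np.set_printoptions(suppress=True,precision=4)
# refine holes on the first picture: intensity-weighted dark centroid
g=cv2.cvtColor(cv2.imread("pics/top0.png"),cv2.COLOR_BGR2GRAY).astype(float)
H=[]
for u,v in ((393,199),(391,215)):
    w=g[v-3:v+4,u-3:u+4];d=np.clip(np.median(w)-10-w,0,None);yy,xx=np.mgrid[-3:4,-3:4]
    H.append((u+(d*xx).sum()/d.sum(),v+(d*yy).sum()/d.sum()))
P=px2w("top",H,.0785);e=P[0]-P[1];print(H,P.mean(0),np.hypot(*e[:2]),np.degrees(np.arctan2(e[1],e[0])))
print(w2px("side",[[.552,-.227,.084]]))
x,y=.552,-.2272; a=np.radians(-97.7)
arm.move_l([.594,.217,.2],feed=.2)
arm.move_to([x,y,.2],R(a)); arm.move_l([x,y,.135],feed=.1); arm.sleep(.2)
print(arm.current_t(),arm.current_force(),arm.current_torque(),arm.current_ee_pos())
s=arm.snapshot("side");t=arm.snapshot("top")
cv2.imwrite("pics/side2.png",s[:,:,::-1]);cv2.imwrite("pics/top2.png",t[:,:,::-1])
f=lambda i:cv2.resize(np.ascontiguousarray(i[:,:,::-1]),(400,400),interpolation=2)
cv2.imwrite("pics/crop2.png",np.hstack([f(s[125:205,317:397]),f(t[170:250,350:430])]))
E
```

```text
[(np.float64(393.42063492063494), np.float64(199.25396825396825)), (np.float64(391.7147239263804), np.float64(215.00306748466258))] [ 0.552  -0.2276  0.0785] 0.0479669092897776 -7.489116098398678
[[357.4864 167.1053]]
10.7417 [ 0.3292  0.3419 -3.3249] [ 0.003   0.0012 -0.0333] [ 0.5524 -0.2274  0.1357]
```

View pics/crop2.png

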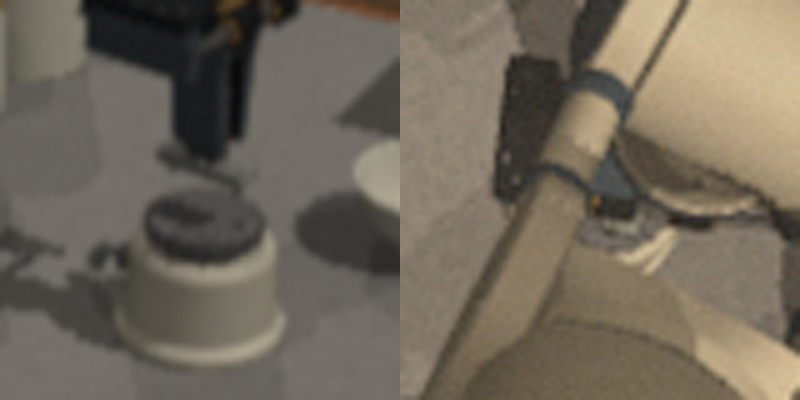

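The side crop shows the spanner held over the collar. The collar's top is centred at about (358,167), against (357.5,167.1) predicted, and the hole spacing measures 48.0 mm, so the fix is good. I'll lower it by feel.

```bash
cat >> h.py <<'E'
def fz(): return np.mean([arm.current_force() for _ in range(5)],0)
E
python3 - <<'E'
from h import *
np.set_printoptions(suppress=True,precision=4)
x,y=.552,-.2275;a=np.radians(-97.6)
arm.move_l([x,y,.118],R(a),feed=.05);arm.sleep(.2);f0=fz();print(f0)
z=.118
while z>.1045:
    z-=.0007;arm.move_l([x,y,z],feed=.02);arm.sleep(.05);f=fz()-f0
    print(round(z,4),f,arm.current_ee_pos(),arm.current_torque())
    if f[2]>10: break
print(arm.current_t())
E
```

```text
[ 0.5538  0.4164 -3.3659]
0.1173 [ 0.6767 -0.748   1.0665] [ 0.552  -0.2275  0.1173] [ 0.0281 -0.0206  0.0295]
0.1166 [-0.9133 -0.8837  0.8948] [ 0.552  -0.2275  0.1166] [ 0.0598  0.0234 -0.0263]
0.1159 [-0.5565 -1.1994  1.4324] [ 0.552  -0.2275  0.1159] [ 0.063  -0.0053  0.0394]
0.1152 [0.2906 0.1546 0.9029] [ 0.552  -0.2275  0.1152] [ 0.0836  0.0143 -0.0166]
0.1145 [-0.1469  0.2923  0.4755] [ 0.552  -0.2275  0.1145] [ 0.0678 -0.0116 -0.0215]
0.1138 [-0.2978 -0.2004  0.432 ] [ 0.552  -0.2275  0.1138] [ 0.0315  0.0506 -0.0089]
0.1131 [-2.3381  0.3248  3.1154] [ 0.5519 -0.2275  0.1131] [ 0.162   0.2787 -0.0055]
0.1124 [-2.4825  1.3394 -0.3137] [ 0.5517 -0.2273  0.1122] [0.3638 0.4857 0.0124]
0.1117 [-4.023   2.9025  1.3577] [ 0.5517 -0.2273  0.1115] [0.5106 0.8166 0.0106]
0.111 [-4.4925  2.0885  1.7961] [ 0.5517 -0.2273  0.1109] [0.5881 0.9268 0.0224]
0.1103 [-5.5925  2.4054  2.0278] [ 0.5517 -0.2273  0.1102] [0.6683 1.0344 0.0148]
0.1096 [-4.9929  2.0025  1.6186] [ 0.5517 -0.2273  0.1095] [ 0.6275  1.0584 -0.0102]
0.1089 [-5.6318  1.6308  2.5809] [ 0.5516 -0.2273  0.1088] [ 0.6619  1.0748 -0.0434]
0.1082 [-5.5116  2.3536  3.1845] [ 0.5516 -0.2273  0.1081] [ 0.6607  1.0851 -0.0613]
0.1075 [-6.0406  2.8607  2.5178] [ 0.5516 -0.2273  0.1074] [ 0.724   1.0849 -0.0649]
0.1068 [-5.289   2.6615  3.1085] [ 0.5516 -0.2273  0.1067] [ 0.6509  1.031  -0.0496]
0.1061 [-5.9215  3.1432  2.8346] [ 0.5516 -0.2273  0.106 ] [ 0.7014  1.1271 -0.0409]
0.1054 [-5.9247  2.7668  3.7649] [ 0.5516 -0.2272  0.1053] [ 0.7311  1.0824 -0.0266]
0.1047 [-8.4267  3.5285 12.2378] [ 0.5516 -0.2272  0.1051] [ 0.9515  1.5435 -0.0652]
17.2333
```

```bash
python3 - <<'E'
from h import *
np.set_printoptions(suppress=True,precision=3)
f0=np.array([.55,.42,-3.37])
x,y=.5516,-.2272;a0=a=-97.6;z=.1047
for i in range(3):
    f=fz()-f0; x+=f[0]*4e-5;y+=f[1]*4e-5
    arm.move_l([x,y,z],feed=.02);arm.sleep(.1);print(x,y,fz()-f0,arm.current_torque())
for i in range(60):
    a-=1;arm.move_l([x,y,z],R(np.radians(a)),feed=.02);arm.sleep(.05)
    f=fz()-f0;t=np.mean([arm.current_torque()[2] for _ in range(5)])
    x+=np.clip(f[0]*2e-5,-2e-4,2e-4);y+=np.clip(f[1]*2e-5,-2e-4,2e-4)
    if f[2]>15:z+=.0002
    if f[2]<4:z-=.0001
    r=arm.current_tool_rot();print(a,f,round(t,3),round(np.degrees(np.arctan2(r[1,1],r[0,1])),2),round(arm.current_ee_pos()[2],4))
    if abs(t)>.8 or np.hypot(*f[:2])>20 or f[2]>30: break
print(arm.current_t(),x,y,z)
E
```

```text
0.55126308214644 -0.22705900536432572 [-4.762  2.916 10.827] [ 0.599  0.987 -0.024]
0.5510725989204831 -0.22694235675231667 [-4.237  1.766  8.784] [ 0.482  0.793 -0.032]
0.5509031292188323 -0.22687170126103146 [-2.739  0.885  9.108] [ 0.4    0.621 -0.001]
-98.6 [-3.295  1.303  9.523] 0.001 -98.6 0.1051
-99.6 [-2.911  4.065  9.986] 0.102 -99.6 0.1051
-100.6 [-2.281  3.196  9.546] 0.169 -100.6 0.1051
-101.6 [-1.726  3.376  9.538] 0.115 -101.59 0.1051
-102.6 [-2.28   2.37   8.127] 0.11 -102.59 0.1051
-103.6 [-2.24   1.293  9.12 ] 0.126 -103.6 0.1051
-104.6 [-1.527  2.569  8.156] 0.154 -104.59 0.1051
-105.6 [-2.156  2.183  8.667] 0.122 -105.59 0.1052
-106.6 [-0.82   1.037  9.32 ] 0.079 -106.59 0.1051
-107.6 [-0.747  2.04   8.306] 0.16 -107.59 0.1051
-108.6 [-1.431  0.46   8.534] 0.157 -108.59 0.1051
-109.6 [-1.013  1.505  8.108] 0.16 -109.59 0.1052
-110.6 [-1.632  0.487  8.229] 0.089 -110.59 0.1051
-111.6 [-1.695  0.861  8.361] 0.07 -111.59 0.1051
-112.6 [0.026 0.622 9.432] 0.123 -112.58 0.1051
-113.6 [-0.555  0.812  8.556] 0.195 -113.59 0.1052
-114.6 [-0.964 -0.092  8.76 ] 0.155 -114.58
[... 826 characters left out ...]
 [0.023 0.251 8.963] 0.154 -131.58 0.1052
-132.6 [-0.098  0.507  8.634] 0.101 -132.58 0.1051
-133.6 [-0.352 -0.354  9.13 ] 0.122 -133.58 0.1052
-134.6 [ 0.245 -0.443  8.658] 0.172 -134.58 0.1052
-135.6 [ 0.248 -0.324  9.35 ] 0.109 -135.58 0.1052
-136.6 [-0.41  -0.237  8.229] 0.158 -136.58 0.1052
-137.6 [-0.506  0.137  8.616] 0.164 -137.58 0.1052
-138.6 [ 0.218 -0.898  8.361] 0.11 -138.58 0.1051
-139.6 [-0.405  0.194  8.85 ] 0.089 -139.58 0.1052
-140.6 [0.137 0.671 8.658] 0.166 -140.58 0.1051
-141.6 [-0.954  1.042  9.077] 0.469 -141.55 0.1052
-142.6 [ 0.632 -0.985  8.879] 0.788 -142.53 0.1051
-143.6 [0.245 0.08  8.877] 0.88 -143.53 0.1051
32.0833 0.5502177826121936 -0.22622138928466207 0.1047
```

The stop was clearly felt: torque rose from about 0.13 to 0.88 N m after 42–46° of turn. I'll unload, lift out, and check the held spanner and collar above the rest.

```bash
python3 - <<'E'
from h import *
np.set_printoptions(suppress=True,precision=3)
x,y=.5502,-.2262
for a in (-142.2,-141,-140):
    arm.move_l([x,y,.105],R(np.radians(a)),feed=.02);arm.sleep(.05);t=arm.current_torque();print(a,t)
    if abs(t[2])<.08:break
for z in (.109,.113,.118,.13): 
    arm.move_l([x,y,z],feed=.03);print(z,fz(),arm.current_torque())
arm.move_l([x,y,.2],feed=.15)
a=np.radians(-83.2)
arm.move_to([.594,.217,.2],R(a));arm.move_l([.594,.217,.11],feed=.12);arm.sleep(.2)
print(arm.current_t(),arm.current_width(),fz())
s=arm.snapshot("side");t=arm.snapshot("top")
f=lambda i:cv2.resize(np.ascontiguousarray(i[:,:,::-1]),(400,400),interpolation=2)
cv2.imwrite("pics/crop3.png",np.hstack([f(s[205:285,222:302]),f(t[182:234,364:416])]))
E
```

```text
-142.2 [ 0.002 -0.721  0.615]
-141 [ 0.125 -0.981  0.094]
-140 [ 0.004 -0.601  0.089]
0.109 [ 1.906  0.705 -0.991] [ 0.292 -0.541  0.131]
0.113 [ 0.698 -1.196 -1.221] [ 0.079 -0.015  0.039]
0.118 [-0.997 -0.182 -2.751] [ 0.106  0.055 -0.017]
0.13 [-0.347 -0.742 -2.375] [ 0.079 -0.024  0.007]
37.7667 0.014435116006466802 [-0.169  0.13  -1.78 ]
```

View pics/crop3.png

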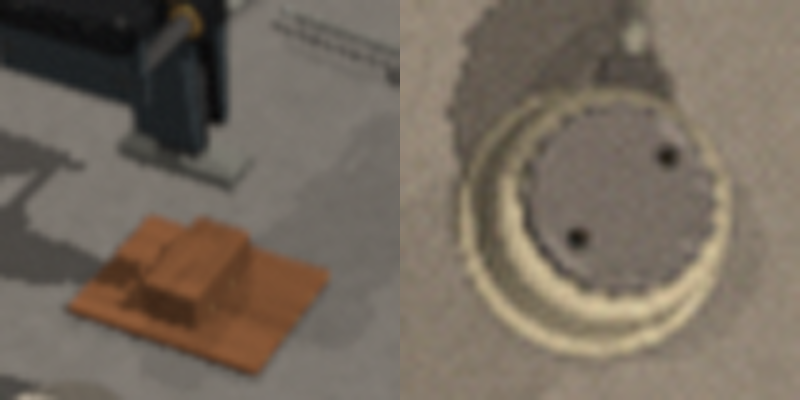

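The crop shows the spanner level and lying along the rest's x above its block. The holes are now at crop (667,156) and (577,238), about 0.70 rad clockwise of the start, which is consistent with the stop at 0.80. Now I'll put it back.

```bash
python3 - <<'E'
from h import *
np.set_printoptions(suppress=True,precision=3)
x,y=.594,.217
f0=fz();arm.move_l([x,y,.054],feed=.06);print(fz()-f0)
z=.054
while z>.0475:
    z-=.0007;arm.move_l([x,y,z],feed=.02);arm.sleep(.05);f=fz()-f0
    if f[2]>5:break
print(z,f,arm.current_ee_pos())
arm.grip(.05);arm.sleep(.2);print(arm.current_width(),arm.current_grasp_force(),fz())
arm.move_l([x,y,.2],feed=.12);arm.move_to([.45,.0,.3],R(np.radians(-83.2)));arm.sleep(.3)
print(arm.current_t())
s=arm.snapshot("side");t=arm.snapshot("top")
f=lambda i:cv2.resize(np.ascontiguousarray(i[:,:,::-1]),(400,400),interpolation=2)
cv2.imwrite("pics/crop4.png",np.hstack([f(s[215:295,222:302]),f(t[170:222,222:274])]))
E
```

```text
[ 0.815 -1.679 -0.812]
0.048400000000000006 [-3.268 -2.288 13.358] [0.594 0.217 0.049]
0.04996460794216732 0.0 [ 0.087  0.108 -0.493]
45.0583
```

View pics/crop4.png

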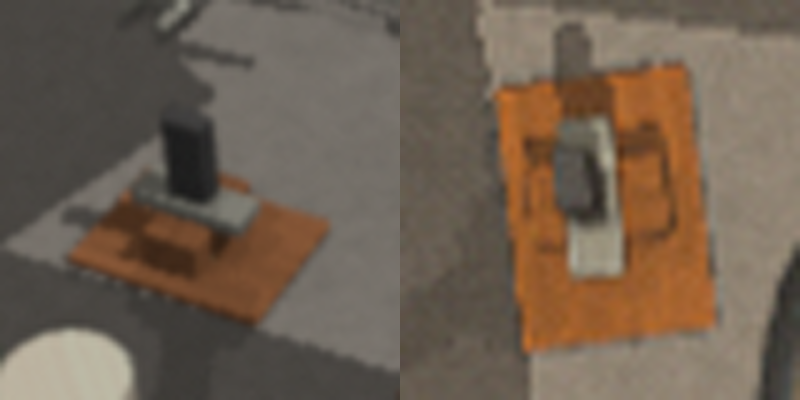

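The spanner straddles the block upright, with its bar at crop (555–625, 118–278), which matches the start. I'm handing in.

```bash
python3 -c "
from rig import arm
print(arm.sign_off())"
```

```text
the job is handed in; nothing more can be done
None
```

I tightened the collar to its felt stop (about 0.70 rad of turn), put the spanner back on its rest released and upright, and handed the job in at about 45 s; no verdict was returned.

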